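# Empty the drop-bottom seed box into the dissecting pan

## Robot

A 6-joint arm with a two-finger parallel gripper is mounted at the origin on the work surface. World frame = base frame: x ahead of the robot, y to its left, z up, the work surface at z = 0. Lengths are in m, angles in rad, forces in N, time in s.
With the tool pointing down it reaches from about 0.375 to 0.975 m from the base axis. Payload 3.8 kg.
Tool frame: the origin (TCP) lies midway between the tips of the shut fingers; the grasp point (between the pads) lies 19 mm behind it; x points along the fingers, z is the direction in which the jaws open and shut, and the axes are right-handed (so a half turn about x gives the same grasp; the last joint's range is limited). The gripper opens to 85 mm and grips with 20 to 120 N. Pads are 22 mm wide; open, the fingers measure 114 mm over their backs; the gripper's body (76 mm by 85 mm) begins 54 mm behind the grasp point. The pads swing forward as they close: fully open they stand 13 mm farther back than shut.
Start: joints at [-1.384, 0.264, 1.604, -0, 1.274, -0.037], TCP at [0.15, -0.658, 0.231] pointing down, gripper open.
Joint ranges: [-2.63, 2.63], [-0.94, 2.18], [0.31, 2.57], [-1.31, 4.45], [0, 2.66], [-2.55, 2.55]. Speed limits (rad/s): [2.57, 2.57, 3.14, 3.14, 3.14, 3.14].

## Interface

Orientations are given as a rotation vector (axis times angle).
In Python, from workcell import * gives the robot as it stands. The module is installed in compiled form; this text tells all that it offers.
- The arm moves only by the tool carry_out, never from a script. Its arguments are lists of equal length, an entry for each row: "offset": the shift along the tool's x, y, z in cm, a list of three; "delta_rot": the turn, a rotation vector about the tool's x, y, z in degrees, a list of three. A call has exactly 5 rows; each row shifts and turns the commanded pose from where the row before left it, along the tool's axes as they then stand; what a row does not reach is not made up. A row lasts 1/12 s, in which the tool goes at most 41.7 mm and 7.16 degrees, less where a joint would pass 70% of its speed; a pose out of reach is approached as far as the arm can. A call is refused whole if a number of a shift passes 4.17 or a number of a turn 7.16, either way. A call with a gripper value outside its range is refused whole. "fingers" is the opening, from -1 (shut) to 1 (fully open), set as the call begins (left out, the last holds). The fingers move at their own pace and stop on an object; "newtons" is the grip in N (left out, the last holds). Time passes only in rows, so rows that do not move let the fingers close, or fill a call up. It gives the time, the measured TCP pose, the force and the opening at its end, in the units of the state.
- read_state(): the state, without advancing time (a new reading comes with each control period).
- read_camera(name): name is "side" or "top"; returns (picture, depth): 400x640x3 uint8, red, green, blue; 400x640 float32, m along the optical axis (not along the pixel's ray), 0 where there is no reading.
- get_calibration(name): a dict with "fx", "fy", "cx", "cy" (pixels), "R" (3x3) and "t" (3): a world point X has camera coordinates R X + t. Camera axes: x right, y down, z forward; pixel columns grow to the right and rows downward; lengths in m; the calibration is good to about 2 mm. A picture is of the moment at which its call begins. get_calibration takes no time and is no camera call.
- finish_job(): hands the job in, once; it reports no verdict.
The state is a dict: "time": time; "q": joint angles; "joint_vel": joint speeds; "joint_torque": joint torques, N m; "tool_pos": TCP position; "tcp_rot": TCP orientation; "wrist_force": force on the tool from outside, world axes, zero at the start; "torque": the same for the moment, N m; "width": opening from 0.0 (shut) to 1.0 (fully open).
Only numpy, scipy, OpenCV 4.12 (cv2) and the standard library are available. Lean on these libraries where they do the work, as an engineer would, in place of code of your own. Each camera call takes 0.05 s, during which the arm holds its last target. There are 200 camera calls.

## Task

Slide the steel dissecting pan along the bench until it sits centrally under the drop-bottom seed box, with the box's floor still latched shut. Then find the catch on the box's rail, which may be clamped anywhere along it, and press its thumb tab down without forcing it, so that the floor swings open and all five horse chestnuts land in the pan. Leave the pan there flat on the bench, with the floor hanging open and the chestnuts in it, and do not disturb the microscope, the bottle or the glass dish.

Things in the scene. Friction and masses are not known exactly. Their poses are not given: they have to be found in the camera images.
- dropbox: White plastic drop-bottom box, open on top, 130 x 130 mm outside, held by an aluminium post on its robot side; fixed. Origin: on the bench (z = 0) under the box's middle; +x points from the post through the box to the rail and catch, +z up. Walls 5 mm, from 194 to 230 mm above the bench (its highest point); floor plate at 190 mm. Open floor hangs at x = -60 mm, lower edge 52 mm above the bench.
- drop_zone (a point): Point on the bench (z = 0) under the middle of the box: where the pan's centre should go. Axes as the box. The post (110 mm wide in y) and its foot (150 mm wide) lie at x below -123 mm, to -203 mm; from there on all is free under the floor plate and catch (above 150 mm), so that the pan can pass along y.
- rail_mid (a point): Middle of the line on which the thumb tab lies, 142 mm from the box's origin along its +x, 188 mm above the bench, at the tab's upper face; axes as the box. The catch is clamped on the rail with its middle anywhere from y = -35 to +35 mm here: not measured, to be seen or felt. Tab: level dark steel plate, 40 mm in x (-20 to +20 mm here), 16 mm in y, 5 mm thick; free air on both its sides.
- rail_end (a point): +y end of the rail's line (y = +62 mm from rail_mid), same height and axes. The catch stays put under side forces up to 25 N. The tab is sprung: 3 to 6 N down, plus up to 7 N outward drag; the floor is released after some 12 to 15 mm of downward travel (the tab also swings outward, half as far), a hard stop comes at about 21 mm; let go, it springs back. Over 40 N damages it.
- floor (a joint): Hinge of the box's floor plate, rad: 0 shut, about 1.4 hanging open. It hinges at the box's robot-side lower edge; its free edge is over the catch. It falls by itself when released.
- latch (a joint): Turn of the catch's bell-crank, rad: 0 at rest (holding the floor), 0.36 pressed to its hard stop.
- pan: Open stainless steel dissecting pan, 190 (its x) x 240 (its y) x 26 mm high, walls and bottom 3 mm, 0.35 to 0.7 kg, loose on the bench. Origin: centre of its underside. It starts 210 to 260 mm from the drop zone along the box's +y, roughly in line with the box.
- microscope: Bystander: white microscope on a black foot 170 x 130 mm, 325 mm high, standing on the -y side of the box. Origin: centre of its underside.
- bottle: Bystander: small amber bottle, 48 mm across, 85 mm high. Origin: centre of its underside.
- dish: Bystander: low glass dish, 90 mm across, 16 mm high. Origin: centre of its underside.
- nut1_center (a point): Centre of a brown horse chestnut, flattened: 30 mm across, 20 mm thick, 15 g; starts lying on the box's floor.
- nut2_center (a point): Centre of a brown horse chestnut, flattened: 30 mm across, 20 mm thick, 15 g; starts lying on the box's floor.
- nut3_center (a point): Centre of a brown horse chestnut, flattened: 30 mm across, 20 mm thick, 15 g; starts lying on the box's floor.
- nut4_center (a point): Centre of a brown horse chestnut, flattened: 30 mm across, 20 mm thick, 15 g; starts lying on the box's floor.
- nut5_center (a point): Centre of a brown horse chestnut, flattened: 30 mm across, 20 mm thick, 15 g; starts lying on the box's floor.
Not all that is in view belongs to the job. Leave any green look-alike of the part that bears nut3_center alone.

How it is judged:
On the way, in this order (a step that is already met when the one before it is completed fails the run):
1. the pan sits under the box, its floor still shut (x of pan in the frame of drop_zone between -0.045 and 0.045 m and y of pan in the frame of drop_zone between -0.06 and 0.06 m and value of joint floor below 0.1 rad), for 0.2 s.
2. the thumb tab is pressed and the floor swings open (value of joint floor above 0.8 rad), for 0.1 s.
At the end, for the whole second after the job is handed in: All five chestnuts lie in the pan, the pan stands flat and still with its centre within 45 mm (box x) and 60 mm (box y) of the drop zone, and the floor hangs open (more than 1.0 rad) (x of nut1_center in the frame of pan between -0.095 and 0.095 m and y of nut1_center in the frame of pan between -0.12 and 0.12 m and z of nut1_center in the frame of pan between 0 and 0.05 m and x of nut2_center in the frame of pan between -0.095 and 0.095 m and y of nut2_center in the frame of pan between -0.12 and 0.12 m and z of nut2_center in the frame of pan between 0 and 0.05 m and x of nut3_center in the frame of pan between -0.095 and 0.095 m and y of nut3_center in the frame of pan between -0.12 and 0.12 m and z of nut3_center in the frame of pan between 0 and 0.05 m and x of nut4_center in the frame of pan between -0.095 and 0.095 m and y of nut4_center in the frame of pan between -0.12 and 0.12 m and z of nut4_center in the frame of pan between 0 and 0.05 m and x of nut5_center in the frame of pan between -0.095 and 0.095 m and y of nut5_center in the frame of pan between -0.12 and 0.12 m and z of nut5_center in the frame of pan between 0 and 0.05 m and x of pan in the frame of drop_zone between -0.045 and 0.045 m and y of pan in the frame of drop_zone between -0.06 and 0.06 m and linear speed of pan below 0.02 m/s and angle between pan's own z axis and vertical below 0.1 rad and value of joint floor above 1 rad); the robot touches nothing.
It fails at once if the microscope is moved by more than 30 mm (distance of microscope from where it was at the start of the episode above 0.03 m).
It fails at once if the bottle is moved by more than 30 mm (distance of bottle from where it was at the start of the episode above 0.03 m).
It fails at once if the dish is moved by more than 30 mm (distance of dish from where it was at the start of the episode above 0.03 m).
It fails at once if the catch is forced with more than 40 N (contact force between latch and the arm above 40 N).
It fails at once if the catch is forced with more than 40 N (contact force between latch and the fingers above 40 N).
It also fails if it takes over 58 s, if anything falls off the work surface, if the arm or the gripper's body presses on something with over 40 N, if the wrist force passes 120 N, or if a joint passes its speed limit or range.

## Working session

There is one attempt and no reset: what is moved stays moved. The work goes in short steps, Python scripts to look and compute and a tool call to move; the robot and the scene stay as the last step left them, time stands still between calls to the robot, and variables do not carry over. Pictures are saved under pics/ and viewed, about 8 in all and at most 12, crops included, and the job is handed in when it is done.

Besides the shell and the picture viewer there is one more tool, called after "Emit:" by a JSON object that holds its "fn" and its "kwargs". carry_out: Moves the arm, as the interface text tells. Its arguments: {"type":"object","properties":{"offset":{"type":"array"},"delta_rot":{"type":"array"},"fingers":{"type":"number"},"newtons":{"type":"number"}},"required":["offset","delta_rot"]}

```bash
mkdir -p pics; cat > h.py <<'E'
from workcell import *
import numpy as np, cv2
from scipy.spatial.transform import Rotation as Ro
def cloud(name):
    im,d=read_camera(name); c=get_calibration(name)
    v,u=np.mgrid[:400,:640]
    P=np.stack([(u-c['cx'])/c['fx']*d,(v-c['cy'])/c['fy']*d,d],-1)
    W=(P-np.array(c['t']))@np.array(c['R'])
    W[d==0]=np.nan
    return im,W
def save(im,n,s=1.25): cv2.imwrite('pics/'+n,cv2.resize(im[:,:,::-1],None,fx=s,fy=s))
def st():
    s=read_state(); print(s['time'],np.round(s['tool_pos'],4),np.round(s['tcp_rot'],3),np.round(s['wrist_force'],1),s['width'])
    print(np.round(Ro.from_rotvec(s['tcp_rot']).as_matrix(),3)); return s
E
python3 - <<'E'
from h import *
a,W=cloud('top'); b,V=cloud('side'); np.save('top.npy',W); np.save('side.npy',V)
save(a,'t0.png'); save(b,'s0.png'); st()
for n in('top','side'): c=get_calibration(n); print(n,-np.array(c['R']).T@c['t'],np.round(c['R'],2),c['fx'])
E
```

```text
0.1 [ 0.1497 -0.6575  0.23  ] [ 1.044  1.308 -1.042] [-0.1 -0.7  0.2] 1.0007058865119618
[[-0.     0.975  0.222]
 [ 0.002  0.222 -0.975]
 [-1.     0.    -0.002]]
top [ 0.36424805 -0.14225442  1.0966467 ] [[ 0.02 -1.    0.01]
 [-0.98 -0.02 -0.19]
 [ 0.19 -0.   -0.98]] 454.29869408948576
side [ 0.28124738 -0.97238324  0.83566349] [[ 0.93 -0.36 -0.02]
 [-0.24 -0.59 -0.77]
 [ 0.26  0.72 -0.64]] 402.38375655997885
```

View pics/t0.png

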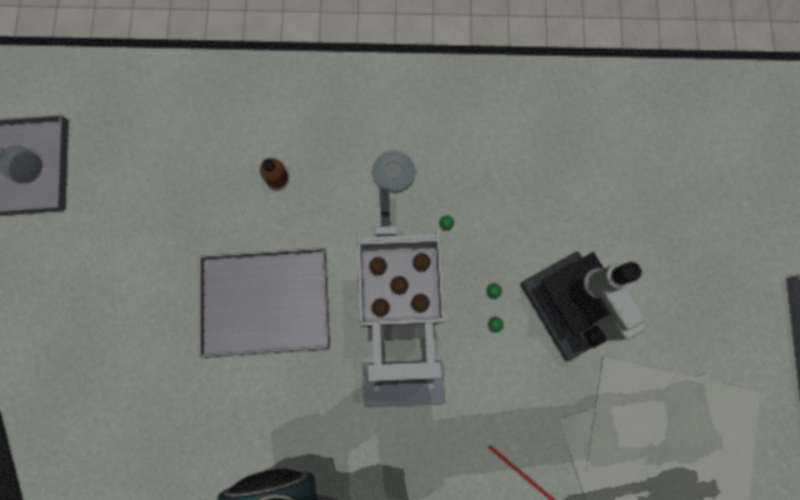

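View pics/s0.png

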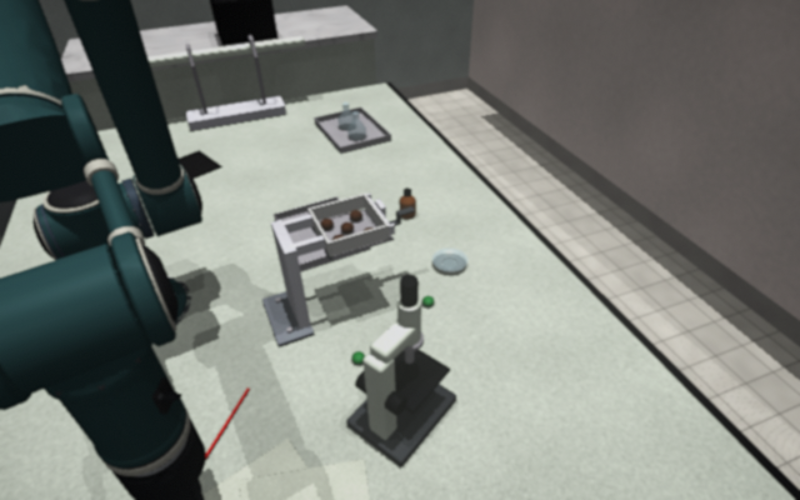

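The top view (800 px wide) shows the pan at (265,303), the box at (400,280) holding five nuts, and a dark tab at (385,205). The dish is at (393,170), the bottle at (273,172) and the microscope at (585,300). Next I'll measure these.

```bash
python3 - <<'E'
from h import *
W=np.load('top.npy'); a=cv2.imread('pics/t0.png'); a=cv2.resize(a,(640,400)).astype(int)
def reg(x0,x1,y0,y1): # in 800px coordinates
    m=np.zeros((400,640),bool); m[int(y0/1.25):int(y1/1.25),int(x0/1.25):int(x1/1.25)]=1; return m
z=W[...,2]
def rect(m,n):
    p=W[m][:,:2]; r=cv2.minAreaRect((p*1000).astype(np.float32)); print(n,m.sum(),np.round(r[0],1),np.round(r[1],1),round(r[2],1),'z',np.round(np.nanpercentile(z[m],[5,50,95]),3)); return r
rect(reg(345,455,225,335)&(z>.222)&(z<.24),'rim')
rect(reg(190,340,240,365)&(z>.015)&(z<.05),'panwall')
dark=a.mean(2)<105
# tab
m=reg(370,400,184,228)&dark&(z>.15); rect(m,'tab')
print(np.round(W[int(185/1.25):int(235/1.25):2,int(385/1.25)],3))
r=int(205/1.25); print(np.round(W[r,int(370/1.25):int(402/1.25)],3)); print(a[r,int(370/1.25):int(402/1.25)].mean(1).round())
rect(reg(365,420,145,185)&(z>.008)&(z<.1),'dish')
rect(reg(255,295,150,195)&(z>.02)&(z<.1),'bottle')
rect(reg(515,650,240,365)&(z>.02)&(z<.4),'micro')
E
```

```text
rim 1015 [ 480.  -145.1] [170.4 130. ] 3.4 z [0.223 0.228 0.231]
panwall 643 [461.1 113. ] [190.2 239.8] 4.9 z [0.017 0.024 0.028]
tab 233 [ 600.3 -117.3] [73.3 15.9] 3.5 z [0.162 0.186 0.189]
[[ 0.697 -0.113  0.01 ]
 [ 0.69  -0.113  0.015]
 [ 0.634 -0.118  0.187]
 [ 0.631 -0.118  0.184]
 [ 0.625 -0.118  0.187]
 [ 0.622 -0.118  0.186]
 [ 0.617 -0.118  0.186]
 [ 0.613 -0.118  0.186]
 [ 0.609 -0.118  0.186]
 [ 0.604 -0.119  0.186]
 [ 0.6   -0.119  0.187]
 [ 0.598 -0.119  0.176]
 [ 0.596 -0.118  0.167]
 [ 0.592 -0.118  0.165]
 [ 0.588 -0.119  0.165]
 [ 0.584 -0.119  0.165]
 [ 0.58  -0.119  0.162]
 [ 0.562 -0.12   0.223]
 [ 0.558 -0.12   0.223]
 [ 0.554 -0.121  0.225]]
[[ 0.659 -0.083 -0.005]
 [ 0.659 -0.086 -0.005]
 [ 0.658 -0.089 -0.001]
 [ 0.659 -0.091 -0.004]
 [ 0.658 -0.094  0.002]
 [ 0.659 -0.096 -0.003]
 [ 0.659 -0.099 -0.003]
 [ 0.658 -0.101 -0.   ]
 [ 0.608 -0.11   0.186]
 [ 0.607 -0.112  0.191]
 [ 0.608 -0.114  0.188]
 [ 0.609 -0.116  0.186]
 [ 0.609 -0.118  0.186]
 [ 0.608 -0.121  0.187]
 [ 0.608 -0.123  0.187]
 [ 0.609 -0.125  0.186]
 [ 0.659 -0.124 -0.002]
 [ 0.659 -0.126 -0.003]
 [ 0.659 -0.129 -0.001]
 [ 0.659 -0.131 -0.002]
 [ 0.659 -0.134 -0.   ]
 [ 0.66  -0.136 -0.003]
 [ 0.659 -0.139  0.001]
 [ 0.66  -0.141 -0.002]
 [ 0.659 -0.144  0.001]]
[130. 128. 127. 124. 121. 123. 118. 104.  79.  64.  58.  54.  58.  59.
  64.  77.  96. 106. 108. 106. 109. 117. 123. 124. 122.]
dish 490 [ 736.  -128.2] [76.3 87.5] 2.1 z [0.008 0.012 0.017]
bottle 375 [707.7 103.8] [42.7 47. ] 29.7 z [0.026 0.057 0.085]
micro 4935 [ 465.3 -473.5] [168.7 127.7] 29.2 z [0.021 0.11  0.307]
```

The drop zone is about (0.475, -0.145) with a yaw of 3.4°. The pan has to go about 258 mm along box -y, and the tab is at about (0.617, -0.118). I'll raise the arm and swing it over to the pan's +y side.

Emit:
{"fn": "carry_out", "kwargs": {"offset": [[-3.3, 0, -2.4], [-3.3, 0, -2.4], [-3.3, 0, -2.4], [-3.3, 0, -2.4], [-3.3, 0, -2.4]], "delta_rot": [[0, 0, 0], [0, 0, 0], [0, 0, 0], [0, 0, 0], [0, 0, 0]]}}

```text
time: 0.52
tool_pos: [0.1229, -0.5396, 0.3969]
tcp_rot: [1.044, 1.308, -1.042]
wrist_force: [0.6, -0.2, 0.5]
width: 1.0
```

Emit:
{"fn": "carry_out", "kwargs": {"offset": [[0, 3.9, -1], [0, 3.9, -1], [0, 3.9, -1], [0, 3.9, -1], [0, 3.9, -1]], "delta_rot": [[-4.2, 0, 0], [-4.2, 0, 0], [-4.2, 0, 0], [-4.2, 0, 0], [-4.2, 0, 0]]}}

```text
time: 0.93
tool_pos: [0.2871, -0.4233, 0.3957]
tcp_rot: [0.762, 1.433, -0.762]
wrist_force: [0.4, 0.6, 0.0]
width: 1.002
```

Emit:
{"fn": "carry_out", "kwargs": {"offset": [[0, 3.9, -0.15], [0, 3.9, -0.15], [0, 3.9, -0.15], [0, 3.9, -0.15], [0, 3.9, -0.15]], "delta_rot": [[-4.5, 0, 0], [-4.5, 0, 0], [-4.5, 0, 0], [-4.5, 0, 0], [-4.5, 0, 0]]}}

```text
time: 1.35
tool_pos: [0.4241, -0.2858, 0.3956]
tcp_rot: [0.458, 1.523, -0.457]
wrist_force: [1.3, -0.9, -0.3]
width: 0.997
```

Emit:
{"fn": "carry_out", "kwargs": {"offset": [[0, 3.9, -0.15], [0, 3.9, -0.15], [0, 3.9, -0.15], [0, 3.9, -0.15], [0, 3.9, -0.15]], "delta_rot": [[-4.4, 0, 0], [-4.4, 0, 0], [-4.4, 0, 0], [-4.4, 0, 0], [-4.4, 0, 0]]}}

```text
time: 1.77
tool_pos: [0.4982, -0.1065, 0.3956]
tcp_rot: [0.157, 1.566, -0.157]
wrist_force: [0.8, -0.6, -0.1]
width: 0.998
```

Emit:
{"fn": "carry_out", "kwargs": {"offset": [[0, 3.9, -0.15], [0, 3.9, -0.15], [0, 3.9, -0.15], [0, 3.9, -0.15], [0, 3.9, -0.15]], "delta_rot": [[-4.4, 0, 0], [-4.4, 0, 0], [-4.4, 0, 0], [-4.4, 0, 0], [-4.4, 0, 0]]}}

```text
time: 2.18
tool_pos: [0.4998, 0.0875, 0.3955]
tcp_rot: [-0.144, 1.567, 0.144]
wrist_force: [0.9, -0.3, -0.2]
width: 0.997
```

Emit:
{"fn": "carry_out", "kwargs": {"offset": [[0, 3.9, -0.15], [0, 3.9, -0.15], [0, 3.9, -0.15], [0, 3.9, -0.15], [0, 3.9, -0.15]], "delta_rot": [[1.5, 0, 0], [1.5, 0, 0], [1.5, 0, 0], [1.5, 0, 0], [1.5, 0, 0]]}}

```text
time: 2.6
tool_pos: [0.4667, 0.2796, 0.396]
tcp_rot: [-0.038, 1.571, 0.038]
wrist_force: [1.0, -0.2, -0.7]
width: 1.001
```

```bash
python3 -c "
from h import *
st()"
```

```text
2.6 [0.4667 0.2796 0.396 ] [-0.038  1.571  0.038] [ 1.  -0.2 -0.7] 1.0014806562835799
[[-0.    -0.048  0.999]
 [-0.     0.999  0.048]
 [-1.    -0.    -0.   ]]
```

Emit:
{"fn": "carry_out", "kwargs": {"offset": [[3.7, 0.2, -0.3], [3.7, 0.2, -0.3], [3.7, 0.2, -0.3], [3.7, 0.2, -0.3], [3.7, 0.2, -0.3]], "delta_rot": [[-0.6, 0, 0], [0, 0, 0], [0, 0, 0], [0, 0, 0], [0, 0, 0]]}}

```text
time: 3.02
tool_pos: [0.4515, 0.2871, 0.2092]
tcp_rot: [-0.048, 1.571, 0.047]
wrist_force: [0.7, 0.2, -0.3]
width: 1.001
```

Emit:
{"fn": "carry_out", "kwargs": {"offset": [[4, 0, 0], [4, 0, 0], [4, 0, 0], [4, 0, 0], [3, 0, 0]], "delta_rot": [[0, 0, 0], [0, 0, 0], [0, 0, 0], [0, 0, 0], [0, 0, 0]]}}

```text
time: 3.43
tool_pos: [0.45, 0.2858, 0.0176]
tcp_rot: [-0.049, 1.574, 0.045]
wrist_force: [-1.2, -0.5, 0.5]
width: 0.999
```

Emit:
{"fn": "carry_out", "kwargs": {"offset": [[0.5, 0, 0], [0.5, 0, 0], [0, 0, 0], [0, 0, 0], [0, 0, 0]], "delta_rot": [[0, 0, 0], [0, 0, 0], [0, 0, 0], [0, 0, 0], [0, 0, 0]]}}

```text
time: 3.85
tool_pos: [0.4544, 0.2882, 0.0138]
tcp_rot: [-0.045, 1.566, 0.049]
wrist_force: [0.8, 0.4, 1.0]
width: 1.001
```

```bash
python3 - <<'E'
from h import *
s=st(); a,W=cloud('top'); b,_=cloud('side'); save(np.vstack([a[120:330,50:450],b[40:300,100:500]]),'p1.png',1.2)
E
```

```text
3.85 [0.4544 0.2882 0.0138] [-0.045  1.566  0.049] [0.8 0.4 1. ] 1.0010997471745817
[[ 0.004 -0.06   0.998]
 [ 0.002  0.998  0.06 ]
 [-1.     0.002  0.004]]
```

View pics/p1.png

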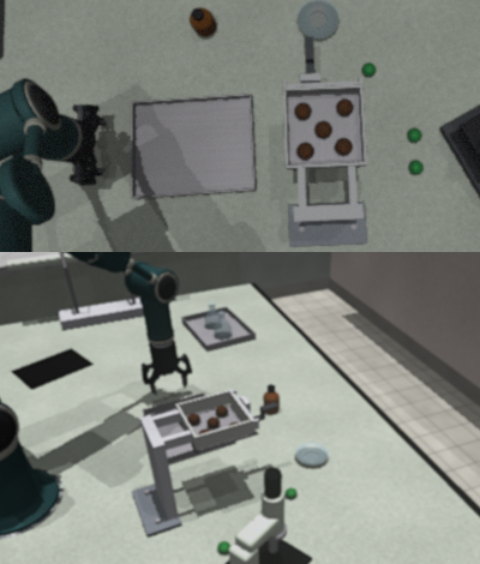

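The gripper is behind the pan's +y wall and nothing is in its way. I'll lower it a little and push.

Emit:
{"fn": "carry_out", "kwargs": {"offset": [[0.6, 0, 0], [0.5, 0, 0], [0, -1, 0], [0, -1, 0], [0, -1, 0]], "delta_rot": [[0, 0, 0], [0, 0, 0], [0, 0, 0], [0, 0, 0], [0, 0, 0]]}}

```text
time: 4.37
tool_pos: [0.4536, 0.2558, -0.0001]
tcp_rot: [-0.048, 1.571, 0.047]
wrist_force: [-1.1, -0.1, 0.3]
width: 1.005
```

Emit:
{"fn": "carry_out", "kwargs": {"offset": [[0, -0.8, 0], [0, -0.8, 0], [0, -0.8, 0], [0, -1, 0], [0, -1.4, 0]], "delta_rot": [[0, 0, 0], [0, 0, 0], [0, 0, 0], [0, 0, 0], [0, 0, 0]]}}

```text
time: 4.78
tool_pos: [0.4573, 0.209, 0.0005]
tcp_rot: [-0.046, 1.57, 0.048]
wrist_force: [-0.5, 2.3, -0.7]
width: 1.002
```

Emit:
{"fn": "carry_out", "kwargs": {"offset": [[0, -1.6, 0], [0, -1.6, 0], [0, -1.6, 0], [0, -1.6, 0], [0, -1.6, 0]], "delta_rot": [[0, 0, 0], [0, 0, 0], [0, 0, 0], [0, 0, 0], [0, 0, 0]]}}

```text
time: 5.2
tool_pos: [0.4618, 0.1284, 0.0005]
tcp_rot: [-0.046, 1.57, 0.047]
wrist_force: [0.3, 2.2, -0.8]
width: 0.999
```

```bash
cat >> h.py <<'E'
def pan():
    a,W=cloud('top'); z=W[...,2]; 
    m=(z>.016)&(z<.032)&(W[...,0]>.3)&(W[...,0]<.6)&(W[...,1]<.26)&(W[...,1]>-.3)
    n,l,s,_=cv2.connectedComponentsWithStats(m.astype(np.uint8))
    p=W[m][:,:2]; r=cv2.minAreaRect((p*1000).astype(np.float32)); print('pan',m.sum(),r); return a,W,m
E
python3 - <<'E'
from h import *
st(); pan()
E
```

```text
5.2 [0.4618 0.1284 0.0005] [-0.046  1.57   0.047] [ 0.3  2.2 -0.8] 0.9991783810257473
[[ 0.    -0.059  0.998]
 [ 0.001  0.998  0.059]
 [-1.     0.001  0.   ]]
pan 497 ((430.8484802246094, -48.78282165527344), (263.4412536621094, 344.44647216796875), 2.3212344646453857)
```

Emit:
{"fn": "carry_out", "kwargs": {"offset": [[0, -1.6, 0], [0, -1.6, 0], [0, -1.6, 0], [0, -1.6, 0], [0, -1.6, 0]], "delta_rot": [[0, 0, 0], [0, 0, 0], [0, 0, 0], [0, 0, 0], [0, 0, 0]]}}

```text
time: 5.67
tool_pos: [0.4665, 0.0491, 0.0005]
tcp_rot: [-0.046, 1.57, 0.047]
wrist_force: [-0.5, 4.8, 1.3]
width: 0.998
```

Emit:
{"fn": "carry_out", "kwargs": {"offset": [[0, -1.4, 0], [0, -1.3, 0], [0, -1, 0], [0, -0.8, 0], [0, -0.5, 0]], "delta_rot": [[0, 0, 0], [0, 0, 0], [0, 0, 0], [0, 0, 0], [0, 0, 0]]}}

```text
time: 6.08
tool_pos: [0.4695, -0.0009, 0.0004]
tcp_rot: [-0.046, 1.57, 0.047]
wrist_force: [0.1, 4.4, 1.8]
width: 1.002
```

```bash
python3 - <<'E'
from h import *
st(); a,W,m=pan(); b,V=cloud('side'); np.save('t2.npy',W); np.save('s2.npy',V)
save(np.vstack([a[120:330,180:580],b[40:340,100:500]]),'p2.png',1.15)
E
```

```text
6.0833 [ 4.695e-01 -9.000e-04  4.000e-04] [-0.046  1.57   0.047] [0.1 4.4 1.8] 1.0017405386418634
[[ 0.    -0.059  0.998]
 [ 0.     0.998  0.059]
 [-1.     0.     0.   ]]
pan 353 ((434.4075012207031, -131.66351318359375), (265.5399169921875, 240.0880584716797), 3.1708991527557373)
```

View pics/p2.png

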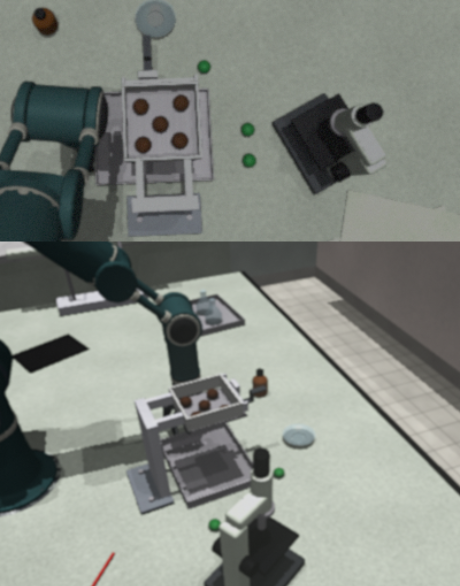

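The pan is centred 13 mm short in y, and the floor is shut with all nuts in. I'll push it one more centimetre, then back off and raise the arm.

Emit:
{"fn": "carry_out", "kwargs": {"offset": [[0, -0.5, 0], [0, -0.4, 0], [0, -0.2, 0], [0, 0, 0], [0, 0, 0]], "delta_rot": [[0, 0, 0], [0, 0, 0], [0, 0, 0], [0, 0, 0], [0, 0, 0]]}}

```text
time: 6.6
tool_pos: [0.4701, -0.0117, 0.0002]
tcp_rot: [-0.048, 1.57, 0.047]
wrist_force: [-0.7, -0.4, -0.4]
width: 1.001
```

Emit:
{"fn": "carry_out", "kwargs": {"offset": [[0, 1, 0], [0, 3, 0], [0, 4, 0], [0, 4, 0], [-2, 3, 0]], "delta_rot": [[0, 0, 0], [0, 0, 0], [0, 0, 0], [0, 0, 0], [0, 0, 0]], "fingers": -1}}

```text
time: 7.02
tool_pos: [0.4573, 0.1399, 0.0173]
tcp_rot: [-0.048, 1.577, 0.046]
wrist_force: [-0.8, -0.6, -0.7]
width: 0.297
```

Emit:
{"fn": "carry_out", "kwargs": {"offset": [[-4, 0, 0], [-4, 0, 0], [-4, 0, 0], [-4, 0, 0], [-4, 0, 0]], "delta_rot": [[0, 0, 0], [0, 0, 0], [0, 0, 0], [0, 0, 0], [0, 0, 0]]}}

```text
time: 7.43
tool_pos: [0.4604, 0.1388, 0.2221]
tcp_rot: [-0.048, 1.57, 0.047]
wrist_force: [1.5, 0.5, -0.8]
width: 0.009
```

```bash
python3 - <<'E'
from h import *
st(); a,W=cloud('top'); z=W[...,2]
m=(z>.016)&(z<.032)&(W[...,0]>.36)&(W[...,0]<.6)&(W[...,1]<.05)&(W[...,1]>-.3)
p=W[m][:,:2]*1000; print(m.sum(),cv2.minAreaRect(p.astype(np.float32)), np.percentile(p,[.5,99.5],axis=0))
ang=np.radians(3.4); q=(p-[475,-145])@np.array([[np.cos(ang),-np.sin(ang)],[np.sin(ang),np.cos(ang)]])
print('box frame extents',np.percentile(q,[.5,2,98,99.5],axis=0).round(1))
n=(z>.15)&(z<.2)&(W[...,0]>.585)&(W[...,0]<.66)&(abs(W[...,1]+.12)<.04); print(W[n].mean(0),cv2.minAreaRect((W[n][:,:2]*1000).astype(np.float32)))
E
```

```text
7.4333 [0.4604 0.1388 0.2221] [-0.048  1.57   0.047] [ 1.5  0.5 -0.8] 0.008879937047199324
[[ 0.    -0.061  0.998]
 [-0.     0.998  0.061]
 [-1.    -0.     0.   ]]
435 ((473.4335021972656, -140.3960418701172), (189.701416015625, 240.52432250976562), 3.5284225940704346) [[ 372.46153935 -264.78952026]
 [ 574.90714704  -15.68073   ]]
box frame extents [[ -95.9 -115.2]
 [ -95.8 -114.8]
 [  92.7  124.7]
 [  93.8  124.9]]
[ 0.60965415 -0.11676551  0.18075928] ((610.9972534179688, -116.66277313232422), (52.55861282348633, 15.927091598510742), 3.591808557510376)
```

The pan is centred to (-1, +5) mm. The tab's middle is at about (0.617, -0.117). I'll move above it with the fingers shut.

Emit:
{"fn": "carry_out", "kwargs": {"offset": [[-1.2, -2.65, 1.45], [-1.2, -2.65, 1.45], [-1.2, -2.65, 1.45], [-1.2, -2.65, 1.45], [-1.2, -2.65, 1.45]], "delta_rot": [[0, 0, 0], [0, 0, 0], [0, 0, 0], [0, 0, 0], [0, 0, 0]]}}

```text
time: 7.9
tool_pos: [0.5418, 0.0097, 0.2805]
tcp_rot: [-0.048, 1.57, 0.047]
wrist_force: [0.5, 1.2, 0.2]
width: -0.002
```

Emit:
{"fn": "carry_out", "kwargs": {"offset": [[0, -2.65, 1.45], [0, -2.65, 1.45], [0, -2.65, 1.45], [0, -2.65, 1.45], [0, -2.65, 1.45]], "delta_rot": [[0, 0, 0], [0, 0, 0], [0, 0, 0], [0, 0, 0], [0, 0, 0]]}}

```text
time: 8.32
tool_pos: [0.6223, -0.1184, 0.2796]
tcp_rot: [-0.047, 1.571, 0.047]
wrist_force: [0.6, 0.8, -1.3]
width: -0.001
```

Emit:
{"fn": "carry_out", "kwargs": {"offset": [[1.5, 0, 0], [1.5, 0, 0], [1.5, 0, 0], [1.5, 0, 0], [0, 0, 0]], "delta_rot": [[0, 0, 0], [0, 0, 0], [0, 0, 0], [0, 0, 0], [0, 0, 0]]}}

```text
time: 8.73
tool_pos: [0.6193, -0.1167, 0.2155]
tcp_rot: [-0.046, 1.578, 0.048]
wrist_force: [-1.1, -0.7, -1.2]
width: -0.002
```

```bash
python3 - <<'E'
from h import *
st(); a,W=cloud('top'); b,V=cloud('side')
save(np.vstack([a[100:260,230:430],b[110:270,220:420]]),'p3.png',1.8)
E
```

```text
8.7333 [ 0.6193 -0.1167  0.2155] [-0.046  1.578  0.048] [-1.1 -0.7 -1.2] -0.0018776755206880262
[[-0.007 -0.06   0.998]
 [ 0.001  0.998  0.06 ]
 [-1.     0.002 -0.007]]
```

View pics/p3.png

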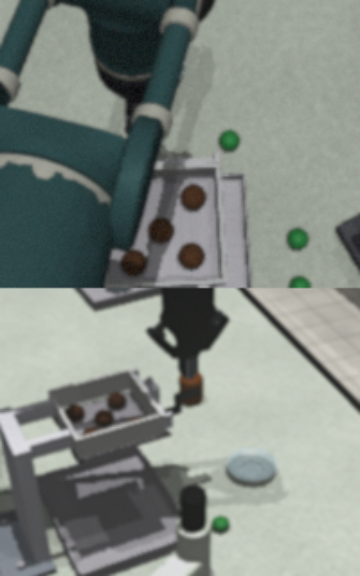

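The fingertips are just above the tab and the nuts are still in the box. I'll lower them to contact and press slowly.

Emit:
{"fn": "carry_out", "kwargs": {"offset": [[0.7, 0, 0], [0.7, 0, 0], [0.7, 0, 0], [0.4, 0, 0], [0.4, 0, 0]], "delta_rot": [[0, 0, 0], [0, 0, 0], [0, 0, 0], [0, 0, 0], [0, 0, 0]]}}

```text
time: 9.25
tool_pos: [0.6215, -0.1175, 0.1906]
tcp_rot: [-0.047, 1.571, 0.047]
wrist_force: [-0.6, -0.2, -0.3]
width: 0.0
```

Emit:
{"fn": "carry_out", "kwargs": {"offset": [[0.3, 0, 0], [0.2, 0, 0], [0.2, 0, 0], [0.1, 0, 0], [0, 0, 0]], "delta_rot": [[0, 0, 0], [0, 0, 0], [0, 0, 0], [0, 0, 0], [0, 0, 0]]}}

```text
time: 9.67
tool_pos: [0.6231, -0.1175, 0.1844]
tcp_rot: [-0.047, 1.567, 0.047]
wrist_force: [3.2, 1.5, 3.1]
width: -0.001
```

Contact shows at about 3 N. I'll press on.

Emit:
{"fn": "carry_out", "kwargs": {"offset": [[0.2, 0, 0], [0.2, 0, 0], [0.2, 0, 0], [0.1, 0, 0], [0, 0, 0]], "delta_rot": [[0, 0, 0], [0, 0, 0], [0, 0, 0], [0, 0, 0], [0, 0, 0]]}}

```text
time: 10.08
tool_pos: [0.6242, -0.1178, 0.1778]
tcp_rot: [-0.048, 1.565, 0.046]
wrist_force: [5.4, 1.6, 4.3]
width: -0.004
```

Emit:
{"fn": "carry_out", "kwargs": {"offset": [[0.1, 0, 0], [0.1, 0, 0], [0.1, 0, 0], [0.1, 0, 0], [0, 0, 0]], "delta_rot": [[0, 0, 0], [0, 0, 0], [0, 0, 0], [0, 0, 0], [0, 0, 0]]}}

```text
time: 10.5
tool_pos: [0.6234, -0.1179, 0.1731]
tcp_rot: [-0.048, 1.567, 0.046]
wrist_force: [6.2, 0.3, 3.8]
width: -0.005
```

```bash
python3 - <<'E'
from h import *
st(); b,V=cloud('side')
save(b[110:290,200:440],'p4.png',2)
E
```

```text
10.5 [ 0.6234 -0.1179  0.1731] [-0.048  1.567  0.046] [6.2 0.3 3.8] -0.005045976746072279
[[ 0.004 -0.06   0.998]
 [-0.001  0.998  0.06 ]
 [-1.    -0.001  0.004]]
```

View pics/p4.png

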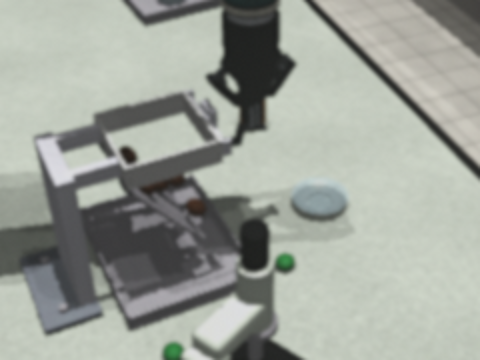

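The floor has been released and is swinging down with the nuts falling. I'll hold briefly, then lift clear and retreat.

Emit:
{"fn": "carry_out", "kwargs": {"offset": [[0, 0, 0], [0, 0, 0], [0, 0, 0], [0, 0, 0], [0, 0, 0]], "delta_rot": [[0, 0, 0], [0, 0, 0], [0, 0, 0], [0, 0, 0], [0, 0, 0]]}}

```text
time: 10.97
tool_pos: [0.6233, -0.1179, 0.1733]
tcp_rot: [-0.048, 1.567, 0.046]
wrist_force: [5.1, 0.9, 5.1]
width: -0.001
```

Emit:
{"fn": "carry_out", "kwargs": {"offset": [[-0.5, 0, 0], [-1, 0, 0], [-2, 0, 0], [-3, 0, 0], [-4, 0, 0]], "delta_rot": [[0, 0, 0], [0, 0, 0], [0, 0, 0], [0, 0, 0], [0, 0, 0]]}}

```text
time: 11.38
tool_pos: [0.6176, -0.117, 0.2732]
tcp_rot: [-0.045, 1.582, 0.049]
wrist_force: [-0.2, -0.0, -1.0]
width: -0.002
```

Emit:
{"fn": "carry_out", "kwargs": {"offset": [[-2, 3.5, 0], [-2, 3.5, 0], [-1, 4, 0], [0, 4, 0], [0, 4, 0]], "delta_rot": [[0, 0, 0], [0, 0, 0], [0, 0, 0], [0, 0, 0], [0, 0, 0]]}}

```text
time: 11.8
tool_pos: [0.609, 0.073, 0.3279]
tcp_rot: [-0.047, 1.572, 0.046]
wrist_force: [-0.1, -0.6, -0.7]
width: -0.001
```

Emit:
{"fn": "carry_out", "kwargs": {"offset": [[0, 4, 0], [0, 4, 0], [0, 4, 0], [0, 2, 0], [0, 0, 0]], "delta_rot": [[0, 0, 0], [0, 0, 0], [0, 0, 0], [0, 0, 0], [0, 0, 0]]}}

```text
time: 12.22
tool_pos: [0.5996, 0.2156, 0.3256]
tcp_rot: [-0.051, 1.575, 0.051]
wrist_force: [0.3, -0.9, 0.7]
width: 0.001
```

```bash
python3 - <<'E'
from h import *
st(); a,W=cloud('top'); b,V=cloud('side')
save(np.vstack([a[100:300,200:560],b[100:340,180:540]]),'p5.png',1.3)
for n,im,w in(('top',a,W),('side',b,V)):
    h=cv2.cvtColor(im,cv2.COLOR_RGB2HSV); i=im.astype(int)
    m=((i[...,0]-i[...,2]>22)&(i[...,0]-i[...,1]>12)&(w[...,2]<.2)&(w[...,0]>.3)&(w[...,0]<.68)).astype(np.uint8)
    k,l,s,c=cv2.connectedComponentsWithStats(m)
    for j in range(1,k):
        if s[j,4]>8: print(n,s[j,4],c[j].round(),np.nanmedian(w[l==j],0).round(3))
z=W[...,2]; m=(z>.016)&(z<.032)&(W[...,0]>.36)&(W[...,0]<.6)&(W[...,1]<.05)&(W[...,1]>-.3)
print(cv2.minAreaRect((W[m][:,:2]*1000).astype(np.float32)))
E
```

```text
12.2167 [0.5996 0.2156 0.3256] [-0.051  1.575  0.051] [ 0.3 -0.9  0.7] 0.0008148603443800573
[[-0.005 -0.064  0.998]
 [-0.     0.998  0.064]
 [-1.     0.    -0.005]]
top 59 [334. 221.] [ 0.514 -0.179  0.021]
top 58 [305. 229.] [ 0.493 -0.111  0.021]
top 54 [319. 230.] [ 0.491 -0.144  0.022]
top 58 [339. 234.] [ 0.483 -0.192  0.022]
side 21 [285. 223.] [ 0.492 -0.12   0.018]
side 29 [288. 229.] [ 0.492 -0.152  0.018]
side 27 [300. 236.] [ 0.514 -0.188  0.018]
side 31 [290. 241.] [ 0.483 -0.199  0.019]
((473.8596496582031, -140.24703979492188), (190.21388244628906, 240.44537353515625), 3.4381494522094727)
```

View pics/p5.png

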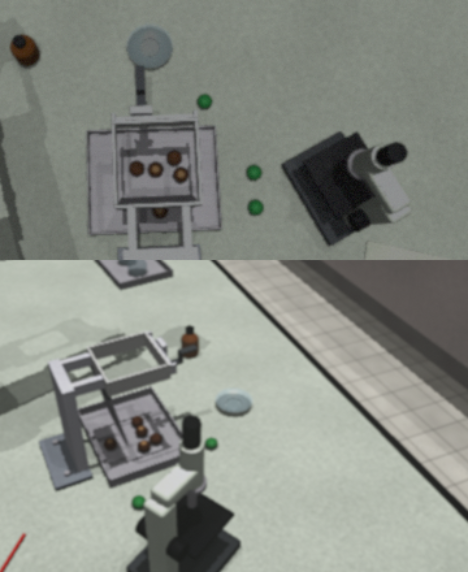

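Four nuts lie in the pan. A fifth shows behind the hanging floor at top (160,210). I'll check that it is inside the pan and at rest, then hand in.

```bash
python3 - <<'E'
from h import *
for r in range(2):
    a,W=cloud('top'); b,V=cloud('side')
    for n,im,w,(u0,u1,v0,v1) in(('top',a,W,(310,336,252,272)),('side',b,V,(255,275,230,250))):
        i=im.astype(int); m=np.zeros(i.shape[:2],bool); m[v0:v1,u0:u1]=1
        m&=(i[...,0]-i[...,2]>10)&(i.mean(2)<85)&(w[...,2]<.18); print(n,m.sum(),np.nanmedian(w[m],0).round(3),np.nanmin(w[m],0).round(3),np.nanmax(w[m],0).round(3))
z=V[...,2]; f=(z>.045)&(z<.17)&(V[...,0]>.36)&(V[...,0]<.54)&(abs(V[...,1]+.145)<.07)
print('floor pts',f.sum(),np.nanpercentile(V[f],[5,50,95],axis=0).round(3))
E
```

```text
top 61 [ 0.414 -0.157  0.021] [ 0.405 -0.167  0.012] [ 0.421 -0.143  0.027]
side 33 [ 0.416 -0.164  0.019] [ 0.407 -0.174  0.015] [ 0.424 -0.152  0.022]
top 53 [ 0.414 -0.155  0.022] [ 0.407 -0.164  0.016] [ 0.421 -0.143  0.026]
side 35 [ 0.415 -0.165  0.018] [ 0.406 -0.172  0.012] [ 0.424 -0.154  0.023]
floor pts 122 [[ 0.418 -0.214  0.053]
 [ 0.427 -0.168  0.102]
 [ 0.437 -0.099  0.156]]
```

The fifth nut lies in the pan at (0.414, -0.157), top at z ≈ 0.022. The floor hangs from x≈0.418 to 0.437, nearly vertical. I'm handing in.

```bash
python3 -c "
from workcell import *
print(finish_job())"
```

```text
the job is handed in; nothing more can be done
None
```

The job was handed in at about 12.5 s of the 58 s allowed. All five chestnuts are in the pan and the floor is hanging open; the hand-in gives no verdict, so this rests on my own checks.

**What I did:** I pushed the pan with the open gripper along box -y until it sat under the box, with the floor still latched. I found the catch at about y = +19 mm on the rail and pressed its tab down about 15 mm. The floor opened, and I backed the arm off to free air.

**Last checks:**
- **Pan:** its outline is centred about 1 mm (box x) and 5 mm (box y) from the drop zone. A second measurement after the drop matched to within 0.5 mm.
- **Chestnuts:** both cameras place all five inside the pan walls, with their tops about 20 mm above the bench. The fifth was missed by my first colour mask because it lies in shadow behind the hanging floor; a second look confirmed it.
- **Floor:** it hangs close to vertical, with depth points from about 53 to 156 mm above the bench.
- **Forces:** the highest wrist reading while pressing the tab was about 7 to 8 N, far below 40 N. These are readings at the end of each move only.
- **Bystanders:** the microscope, bottle and dish look unmoved in the last picture. I did not measure them again.

No check failed, and the two cameras differed by up to about 10 mm in y on the chestnuts.

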